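Switch the water filter from bypass to filter

TASK

The countertop water filter is running on bypass: put it back to filtering by pushing its two levers round with a fingertip. First push open the lever of the line with the fat white cartridge, until it lies fully in line with its pipe, and only then push shut the lever of the bare line, until it stands fully square across its pipe. Don't force the levers hard against their stops, and leave the things standing round the unit where they are.

Things in the scene. Friction and masses are not known exactly. Their poses are not given: they have to be found in the camera images.
- unit: fixed white tray (260 x 240 x 12 mm) of a countertop water filter; cross pipes join the ends of two parallel pipe lines, 70 mm left and right of its middle. Origin: underside, midway between the two lever pivots; x away from the robot, y left, z up; turned by up to 0.25 rad. The tray reaches from 80 mm before to 180 mm behind the origin
- filter_line: the filter line: the line that has the fat white filter cartridge (54 mm thick, 88 mm long, top 70 mm above the worktop) behind its valve. It is the left or the right one of the two. Pipe centre 42 mm above the worktop. Origin: on the lever's pivot axis, at worktop height. x runs along the pipe away from the robot, y to the left across it, z up. 
- bypass_line: the bypass line: the line that is bare thin pipe (19 mm thick) behind its valve, without a cartridge. Pipe centre 42 mm above the worktop. Origin: on the lever's pivot axis, at worktop height. x runs along the pipe away from the robot, y to the left across it, z up. 
- filter_line_pivot (a point): point on the pivot axis of the filter line's lever, 90 mm above the worktop (half-way up the lever); axes as filter_line
- bypass_line_pivot (a point): the same for the bypass line's lever; axes as bypass_line
- filter_lever_tip (a point): end of the filter line's lever, 85 mm from its pivot, half-way up. The lever is a black bar 12 mm thick, 80 to 100 mm above the worktop, with a hub of 14 mm radius. Nothing else on the unit is higher than 72 mm, save the shaker
- bypass_lever_tip (a point): end of the bypass line's lever, 85 mm from its pivot, half-way up. The lever is a black bar 12 mm thick, 80 to 100 mm above the worktop, with a hub of 14 mm radius. Nothing else on the unit is higher than 72 mm, save the shaker
- filter_lever (a joint): rad, hinge of the filter line's lever about the vertical axis through its pivot. 0 = in line with the pipe, pointing along the line's -x (to the robot): open. 1.571 = square across it, along the line's +y (left): shut. Grows clockwise from above; at q the lever points along (-cos q, sin q) in the line's x, y. Stops at 0 and 1.571; stays where left; turns at about 0.12 N m (2 N at 60 mm)
- bypass_lever (a joint): rad, hinge of the bypass line's lever about the vertical axis through its pivot. 0 = in line with the pipe, pointing along the line's -x (to the robot): open. 1.571 = square across it, along the line's +y (left): shut. Grows clockwise from above; at q the lever points along (-cos q, sin q) in the line's x, y. Stops at 0 and 1.571; stays where left; turns at about 0.12 N m (2 N at 60 mm)
- pepper_mill: a small clear shaker with a rounded metal top, 44 mm across, 90 mm tall, standing on the tray between the two pipe lines, loose bystander; origin at its underside, z up
- dip_bowl: a small white bowl, 85 mm across, 40 mm tall, on the worktop in front of the unit, loose bystander; origin at its underside, z up
- tumbler: a blue drinking tumbler, 81 mm across, 114 mm tall, on the worktop right of the unit, loose bystander; origin at its underside, z up
- sesame_jar: a screw-lid jar, 64 mm across, 90 mm tall, on the worktop left of the unit, loose bystander; origin at its underside, z up
- tape_roll: a roll of tape lying flat, 104 mm across, 25 mm tall, on the worktop left of the unit, nearer the robot than the jar, loose bystander; origin at its underside, z up

How it is judged (in metres and radians):
On the way, in this order (a step that is already met when the one before it is completed fails the run):
1. the cartridge line's lever is in line with its pipe (open) while the bare line is still open (value of joint filter_lever below 0.17 rad and value of joint bypass_lever below 0.8 rad), for 0.2 s.
2. the bare line's lever is square across its pipe (shut) (value of joint bypass_lever above 1.4 rad), for 0.2 s.
At the end, for the whole second after the job is handed in: The cartridge line's lever is within 0.17 rad (10 degrees) of in line with its pipe, the bare line's lever within 0.17 rad of square across its pipe, both at rest; the shaker, bowl, tumbler, jar and tape are upright and within 20 mm of where they stood (value of joint filter_lever below 0.17 rad and value of joint bypass_lever above 1.4 rad and velocity of joint filter_lever between -0.05 and 0.05 rad/s and velocity of joint bypass_lever between -0.05 and 0.05 rad/s and distance of each of pepper_mill, dip_bowl, tumbler, sesame_jar, tape_roll from where it was at the start of the episode below 0.02 m and angle between each of pepper_mill, dip_bowl, tumbler, sesame_jar, tape_roll's own z axis and vertical below 0.2 rad); the robot touches nothing.
It fails at once if the bare line is more than half shut before the cartridge line is open (value of joint filter_lever above 0.4 rad and value of joint bypass_lever above 0.8 rad).
It fails at once if a lever or its line is pushed with more than 40 N (contact force between any of the fingers, the arm and filter_line above 40 N or contact force between any of the fingers, the arm and bypass_line above 40 N).
It fails at once if a thing standing round the unit is pushed away, lifted or carried by more than 20 mm, or tipped (distance of any of pepper_mill, dip_bowl, tumbler, sesame_jar, tape_roll from where it was at the start of the episode above 0.02 m or angle between any of pepper_mill, dip_bowl, tumbler, sesame_jar, tape_roll's own z axis and vertical above 0.2 rad).
It also fails if it takes over 64 s, if anything falls off the work surface, if the arm or the gripper's body presses on something with over 40 N, if the wrist force passes 120 N, or if a joint passes its speed limit or range.

ROBOT

A 6-joint arm with a two-finger parallel gripper is mounted at the origin on a cart in front of the work surface, level with it; the furniture and walls round the work are solid. World frame = base frame: x ahead of the robot, y to its left, z up, the work surface at z = 0. Lengths are in m, angles in degrees, forces in N, time in s.
With the tool pointing down it reaches from about 0.25 to 0.775 m from the base axis. Payload 4 kg.
Tool frame: the origin (TCP) lies at the very end of the fingers, on their centre line; the grasp point (between the pads) lies 19 mm behind it; x points along the fingers, z is the direction in which the jaws open and shut, and the axes are right-handed (so a half turn about x gives the same grasp; the last joint's range is limited). The gripper opens to 94 mm and grips with 3 to 60 N. Pads are 16 mm wide; open, the fingers measure 119 mm over their backs; the gripper's body (75 mm by 177 mm) begins 78 mm behind the grasp point.
Start: joints at [66.171, 4.996, 78.535, -0, 96.463, -5.907], TCP at [0.169, 0.523, 0.206] pointing down, gripper open.
Joint ranges: [-177.83, 177.83], [-43.37, 116.18], [15.69, 146.23], [-61.86, 241.86], [9.47, 152.12], [-147.06, 147.06]. Speed limits (degrees/s): [159.86, 159.86, 180, 180, 180, 180].

INTERFACE

Orientations are given as [roll, pitch, yaw] about the fixed x, y, z axes, in that order (R = Rz(yaw) Ry(pitch) Rx(roll)).
In Python, from station import * gives the robot as it stands. The module is installed in compiled form; this text tells all that it offers.
- The arm moves only by the shell command python3 -m jog 'ROWS' [OPENING] [FORCE]. ROWS is text: rows parted by semicolons, each of 6 numbers parted by spaces: the shift along the tool's x, y, z scaled (see below), then the turn, a rotation vector about the tool's x, y, z scaled (see below). A call has exactly 5 rows; each row shifts and turns the commanded pose from where the row before left it, along the tool's axes as they then stand; what a row does not reach is not made up. The controller multiplies each number of a shift by 500 mm and each number of a turn by 0.5 rad. A row lasts 1/12 s, in which the tool goes at most 41.7 mm and 7.16 degrees, less where a joint would pass 70% of its speed; a pose out of reach is approached as far as the arm can. A call with a number of a shift or a turn outside -1 to 1 is refused whole. A call with a gripper value outside its range is refused whole. OPENING is the gripper command: -1 is shut, 1 is fully open, values between are in proportion, set as the call begins (- or left out, the last holds). The fingers move at their own pace and stop on an object; FORCE is the grip in N (left out, the last holds). Time passes only in rows, so rows that do not move let the fingers close, or fill a call up. It gives the time, the measured TCP pose, the force and the opening at its end, in the units of the state.
- get_state(): the state, without advancing time (a new reading comes with each control period).
- capture(name): name is "scene" or "top" or "wrist"; returns (picture, depth): 480x640x3 uint8, red, green, blue; 480x640 float32, m along the optical axis (not along the pixel's ray), 0 where there is no reading.
- calibration(name): a dict with "fov_y" (degrees; the focal length in pixels is half the picture's height over the tangent of half this angle, whatever the lens; pixels are square), "cx", "cy" (the principal point, pixels), "T" (4x4, takes a point from camera to world coordinates). Camera axes: x right, y down, z forward; pixel columns grow to the right and rows downward; lengths in m; the calibration is good to about 2 mm. A picture is of the moment at which its call begins: read the wrist's pose just before it. calibration takes no time and is no camera call; for the wrist camera it gives the pose at the moment of the call.
- sign_off(): hands the job in, once; it reports no verdict.
The state is a dict: "time": time; "joint_pos": joint angles; "qvel": joint speeds; "joint_torque": joint torques, N m; "ee_pos": TCP position; "tool_rot": TCP orientation; "ft_force": force on the tool from outside, world axes, zero at the start; "moment": the same for the moment, N m; "gripper_width": finger opening in m.
Only numpy, scipy, OpenCV 4.12 (cv2) and the standard library are available. Lean on these libraries where they do the work, as an engineer would, in place of code of your own. Each camera call takes 0.05 s, during which the arm holds its last target.

## Working session

There is one attempt and no reset: what is moved stays moved. The work goes in short steps, Python scripts to look and compute and a shell command to move; the robot and the scene stay as the last step left them, time stands still between calls to the robot, and variables do not carry over. Pictures are saved under pics/ and viewed, and the job is handed in when it is done.

```bash
mkdir -p pics; python3 - <<'E'
from station import *
import cv2,numpy as np
s=get_state();print({k:np.round(v,3).tolist() for k,v in s.items()})
for n in("scene","top"):
    p,d=capture(n);c=calibration(n);print(n,c)
    cv2.imwrite(f"pics/{n}0.png",p[:,:,::-1]);np.save(f"{n}0.npy",d)
E
```

```text
{'time': 0.0, 'joint_pos': [66.171, 5.036, 78.624, -0.003, 96.461, -5.907], 'qvel': [-0.034, 0.034, -0.043, 0.05, -0.033, -0.049], 'joint_torque': [0.0, -34.018, -30.243, 0.072, 0.033, -0.0], 'ee_pos': [0.169, 0.523, 0.204], 'tool_rot': [175.279, 89.879, -112.643], 'ft_force': [1.02, -0.206, -0.31], 'moment': [0.001, -0.025, 0.046], 'gripper_width': 0.094}
scene {'fov_y': 50.90920601018715, 'cx': 320.3886514111317, 'cy': 237.0470536223021, 'T': array([[ 0.56407684, -0.59712471,  0.57031518,  0.00291714],
       [-0.82554863, -0.39366363,  0.40434937, -0.13878994],
       [-0.01693465, -0.69890703, -0.71501202,  0.77584811],
       [ 0.        ,  0.        ,  0.        ,  1.        ]])}
top {'fov_y': 43.61219439436025, 'cx': 322.1151918133071, 'cy': 251.41420193192812, 'T': array([[ 0.01682338, -0.98519286,  0.17062239,  0.32091228],
       [-0.99965447, -0.02002026, -0.01703319,  0.24580688],
       [ 0.02019688, -0.17027688, -0.98518926,  1.18041252],
       [ 0.        ,  0.        ,  0.        ,  1.        ]])}
```

View pics/top0.png

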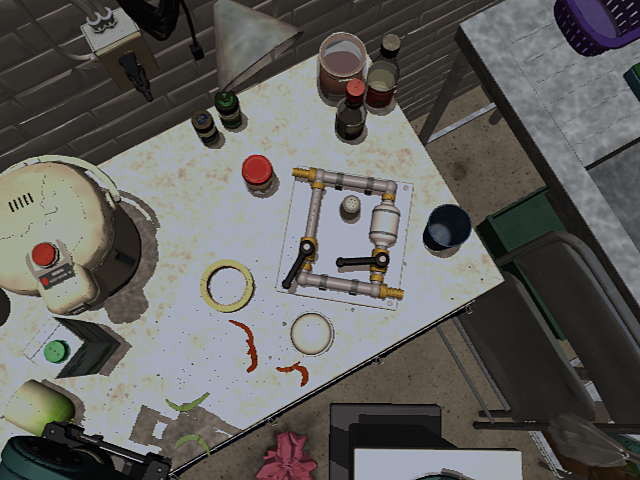

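View pics/scene0.png

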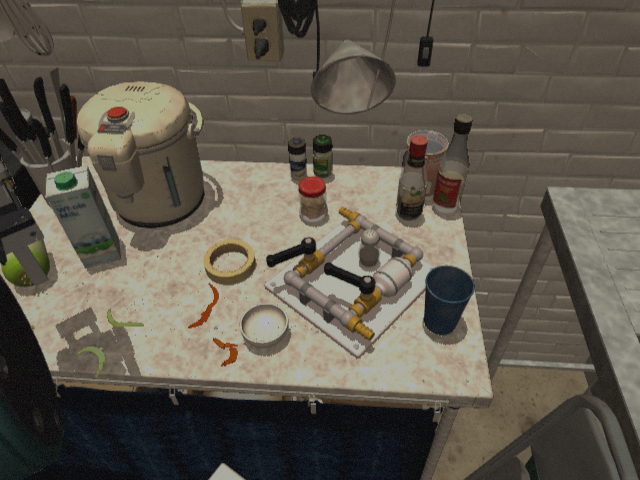

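The top view shows the cartridge on the right line (385,222), with its lever shut, from hub (382,259) to tip (340,262). The bypass is the left line, with its lever running from hub (307,247) to tip (288,286). I'll enlarge the crop next.

```bash
python3 - <<'E'
import cv2
p=cv2.imread("pics/top0.png")[150:360,190:480]
cv2.imwrite("pics/crop.png",cv2.resize(p,None,fx=2.75,fy=2.75,interpolation=cv2.INTER_CUBIC))
E
```

```text
(no output)
```

View pics/crop.png

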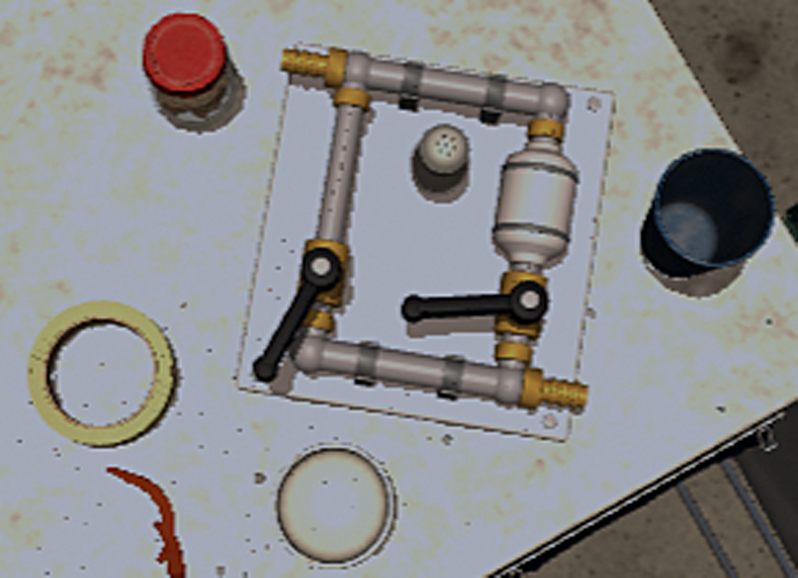

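```bash
cat > h.py <<'E'
from station import *
import numpy as np
def ray(n,u,v,z):
    c=calibration(n);f=240/np.tan(np.radians(c["fov_y"]/2));T=c["T"]
    r=T[:3,:3]@np.array([(u-c["cx"])/f,(v-c["cy"])/f,1]);o=T[:3,3]
    return o+r*(z-o[2])/r[2]
E
python3 - <<'E'
from h import *
d=np.load("top0.npy")
f=lambda u,v:(190+u/2.75,150+v/2.75)
P={}
for n,u,v,z in [("hubF",528,300,.1),("tipF",404,310,.1),("hubB",321,266,.1),("tipB",262,376,.1),
 ("tl",289,72,.012),("tr",613,92,.012),("bl",238,389,.012),("br",568,440,.012),
 ("mill",443,145,.09),("bowl",335,505,.04),("tumb",711,204,.114),("jar",186,53,.09),("tape",102,373,.025),("cartr",541,205,.07)]:
    a,b=f(u,v);P[n]=ray("top",a,b,z)
    # depth check
    c=calibration("top");F=240/np.tan(np.radians(c["fov_y"]/2));dd=d[int(round(b)),int(round(a))]
    w=c["T"]@np.array([(a-c["cx"])/F*dd,(b-c["cy"])/F*dd,dd,1])
    print(n,P[n].round(4),"depth z",w[:3].round(3))
h=P["hubB"]-P["hubF"];th=np.arctan2(-h[0],h[1]);print("dist",np.linalg.norm(h),"yaw",th, "yaw tray",[np.arctan2(-(P[a]-P[b])[0],(P[a]-P[b])[1]) for a,b in(("tl","tr"),("bl","br"))],[np.arctan2((P[a]-P[b])[1],(P[a]-P[b])[0]) for a,b in(("tl","bl"),("tr","br"))])
for k in "FB":
    v=P["tip"+k]-P["hub"+k];x=v[0]*np.cos(th)+v[1]*np.sin(th);y=-v[0]*np.sin(th)+v[1]*np.cos(th)
    print(k,np.linalg.norm(v),"q",np.arctan2(y,-x))
s=get_state()
from scipy.spatial.transform import Rotation as R
print(R.from_euler("xyz",s["tool_rot"],degrees=True).as_matrix().round(3))
E
```

```text
hubF [0.496  0.1174 0.1   ] depth z [0.495 0.118 0.105]
tipF [0.4876 0.1998 0.1   ] depth z [0.488 0.2   0.1  ]
hubB [0.5162 0.2554 0.1   ] depth z [0.516 0.255 0.103]
tipB [0.4419 0.2926 0.1   ] depth z [0.442 0.293 0.096]
tl [0.6763 0.2828 0.012 ] depth z [0.666 0.282 0.046]
tr [0.6665 0.0443 0.012 ] depth z [ 0.671  0.042 -0.002]
bl [0.4422 0.3132 0.012 ] depth z [0.443 0.313 0.008]
br [0.4103 0.0786 0.012 ] depth z [0.411 0.077 0.   ]
mill [0.6034 0.1742 0.09  ] depth z [0.601 0.175 0.098]
bowl [0.3608 0.2428 0.04  ] depth z [0.362 0.243 0.009]
tumb [ 0.5608 -0.0027  0.114 ] depth z [ 0.58  -0.023  0.029]
jar [0.6644 0.3512 0.09  ] depth z [0.665 0.351 0.09 ]
tape [0.4503 0.4081 0.025 ] depth z [ 0.453  0.412 -0.002]
cartr [0.5675 0.1049 0.07  ] depth z [0.567 0.105 0.07 ]
dist 0.1394669675127895 yaw -0.14493697821865198 yaw tray [np.float64(-0.04099808917924104), np.float64(-0.13482506607955996)] [np.float64(-0.12930435712558416), np.float64(-0.13311740016442414)]
F 0.08280250112709828 q 1.3246436083813449
B 0.08304776811322791 q 0.319545825813789
[[-0.001 -0.951  0.308]
 [-0.002  0.308  0.951]
 [-1.     0.    -0.002]]
```

```bash
cat > plan.py <<'E'
from h import *
from scipy.spatial.transform import Rotation as R
hF=np.array([.496,.1174]);hB=np.array([.5162,.2554]);th=-.14
X=np.array([np.cos(th),np.sin(th)]);Y=np.array([-X[1],X[0]])
ty=np.array([-.951,.308]);tz=np.array([.308,.951])
def ctr(hub,r,q,side,gap=0):
    u=-np.cos(q)*X+np.sin(q)*Y;n=side*(np.sin(q)*X+np.cos(q)*Y)
    return hub+r*u+n*(.006+.0125*abs(n@tz)+.008*abs(n@ty)+gap)
def show(p,z):
    # rows needed from current measured pose to (p,z), in units of 500mm
    s=get_state();M=R.from_euler("xyz",s["tool_rot"],degrees=True).as_matrix()
    d=np.array([*p,z])-s["ee_pos"];print("target",np.round(p,4),z,"tool shift /500mm",(M.T@d/.5).round(3))
E
python3 - <<'E'
from plan import *
show(ctr(hF,.058,1.34,1,.012),.2)
prev=ctr(hF,.058,1.34,1,.012)
for q in np.linspace(1.34,0.06,9):
    c=ctr(hF,.058,q,1);d=(c-prev)/.5;print("F",round(q,2),c.round(4),"dy,dz",(d@ty).round(4),(d@tz).round(4));prev=c
E
```

```text
target [0.5209 0.1779] 0.2 tool shift /500mm [ 0.01  -0.882 -0.44 ]
F 1.34 [0.5089 0.1768] dy,dz 0.0221 -0.0094
F 1.18 [0.5004 0.1784] dy,dz 0.0171 -0.0022
F 1.02 [0.4914 0.1787] dy,dz 0.0173 -0.0051
F 0.86 [0.4821 0.1774] dy,dz 0.0169 -0.0081
F 0.7 [0.4728 0.1745] dy,dz 0.0159 -0.0113
F 0.54 [0.4638 0.1698] dy,dz 0.0142 -0.0144
F 0.38 [0.4555 0.1635] dy,dz 0.0118 -0.0172
F 0.22 [0.4484 0.1555] dy,dz 0.0087 -0.0196
F 0.06 [0.443  0.1479] dy,dz 0.0055 -0.0178
```

```bash
python3 -m jog '0 -0.059 -0.029 0 0 0;0 -0.059 -0.029 0 0 0;0 -0.059 -0.029 0 0 0;0 -0.059 -0.029 0 0 0;0 -0.059 -0.029 0 0 0' -1 10
python3 -m jog '0 -0.059 -0.029 0 0 0;0 -0.059 -0.029 0 0 0;0 -0.059 -0.029 0 0 0;0 -0.059 -0.029 0 0 0;0 -0.059 -0.029 0 0 0'
python3 -m jog '0 -0.059 -0.029 0 0 0;0 -0.059 -0.029 0 0 0;0 -0.059 -0.029 0 0 0;0 -0.059 -0.029 0 0 0;0 0 0 0 0 0'
python3 - <<'E'
from plan import *
import cv2
show(ctr(hF,.058,1.34,1,.012),.2);s=get_state();print(s["ee_pos"],s["ft_force"],s["gripper_width"],s["tool_rot"])
for n in("scene","top"):cv2.imwrite(f"pics/{n}1.png",capture(n)[0][:,:,::-1])
E
```

```text
time: 0.52
ee_pos: [0.2878, 0.4076, 0.2049]
tool_rot: [158.0, 89.9, -129.9]
ft_force: [0.4, 0.9, 0.5]
gripper_width: 0.0635
time: 0.93
ee_pos: [0.406, 0.2932, 0.205]
tool_rot: [126.0, 90.0, -162.0]
ft_force: [-0.0, 0.7, -0.2]
gripper_width: 0.0305
time: 1.35
ee_pos: [0.5028, 0.1988, 0.2042]
tool_rot: [-163.1, 89.8, -91.4]
ft_force: [1.0, 0.6, -0.6]
gripper_width: 0.0007
target [0.5209 0.1779] 0.2 tool shift /500mm [ 0.008 -0.047 -0.028]
[0.50277583 0.19881163 0.20415164] [ 1.01391179  0.5719519  -0.59851474] 0.0006585472328189934 [-163.14544357   89.83784833  -91.41702871]
```

```bash
python3 -m jog '0.03 -0.047 -0.028 0 0 0;0.06 0 0 0 0 0;0 0 0 0 0 0;0 0 0 0 0 0;0 0 0 0 0 0'
python3 - <<'E'
from plan import *
import cv2
show(ctr(hF,.058,1.34,1,.012),.083);s=get_state();print(s["ee_pos"],s["ft_force"],R.from_euler("xyz",s["tool_rot"],degrees=True).as_matrix().round(3).tolist())
for n in("scene","top"):cv2.imwrite(f"pics/{n}2.png",capture(n)[0][:,:,::-1])
a=[cv2.imread(f"pics/{n}2.png")[y:y+240,x:x+320] for n,x,y in(("top",180,140),("scene",220,150))]
cv2.imwrite("pics/c2.png",cv2.resize(np.vstack(a),None,fx=1.25,fy=1.25))
E
```

```text
time: 1.87
ee_pos: [0.5173, 0.1837, 0.1615]
tool_rot: [-17.4, 90.0, 54.8]
ft_force: [-0.0, 0.5, 0.6]
gripper_width: 0.0004
target [0.5209 0.1779] 0.083 tool shift /500mm [ 0.157 -0.01  -0.009]
[0.5173071  0.18370547 0.16149504] [-0.02080158  0.46601721  0.62932525] [[0.0, -0.952, 0.306], [0.001, 0.306, 0.952], [-1.0, -0.0, 0.001]]
```

View pics/c2.png

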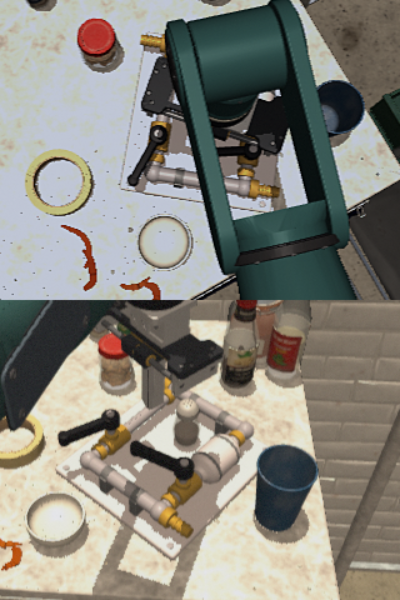

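The gripper hangs above the free space between lever and shaker, and nothing is touched. Next I go down to lever height.

```bash
python3 -m jog '0.05 -0.008 -0.008 0 0 0;0.05 0 0 0 0 0;0.05 0 0 0 0 0;0 0 0 0 0 0;0 0 0 0 0 0'
python3 - <<'E'
from plan import *
import cv2
show(ctr(hF,.058,1.34,1,.012),.083);s=get_state();print(s["ee_pos"],s["ft_force"])
for n in("scene","top"):cv2.imwrite(f"pics/{n}3.png",capture(n)[0][:,:,::-1])
a=[cv2.imread(f"pics/{n}3.png")[y:y+180,x:x+240] for n,x,y in(("top",260,160),("scene",240,190))]
cv2.imwrite("pics/c3.png",cv2.resize(np.vstack(a),None,fx=1.6,fy=1.6))
E
```

```text
time: 2.38
ee_pos: [0.5198, 0.1778, 0.0856]
tool_rot: [113.4, 89.9, -174.5]
ft_force: [0.3, 0.0, -0.1]
gripper_width: 0.0001
target [0.5209 0.1779] 0.083 tool shift /500mm [ 0.005 -0.002  0.001]
[0.51983432 0.17783996 0.08563673] [ 0.29334637  0.03588185 -0.10508664]
```

View pics/c3.png

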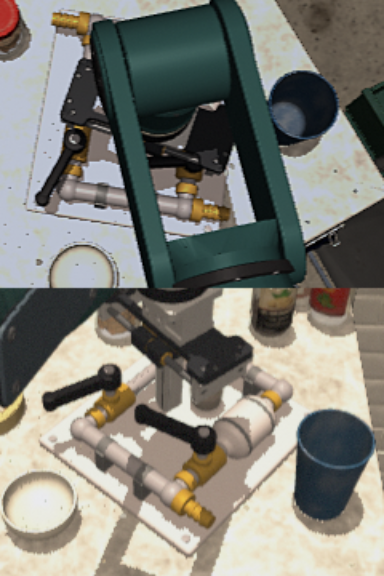

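The finger stands behind the filter lever, clear of the shaker. Now the push.

```bash
python3 -m jog '0.003 0.011 -0.005 0 0 0;0 0.011 -0.004 0 0 0;0 0.009 -0.001 0 0 0;0 0.009 -0.001 0 0 0;0 0 0 0 0 0'
python3 -m jog '0 0.008 -0.003 0 0 0;0 0.009 -0.003 0 0 0;0 0.009 -0.004 0 0 0;0 0.009 -0.004 0 0 0;0 0 0 0 0 0'
python3 - <<'E'
from plan import *
for q in (.86,.7,.54,.38,.22,.1):show(ctr(hF,.058,q,1),.083)
E
```

```text
time: 2.9
ee_pos: [0.4997, 0.1787, 0.0852]
tool_rot: [-57.4, 89.9, 14.7]
ft_force: [1.5, -0.2, 1.2]
gripper_width: 0.0009
time: 3.32
ee_pos: [0.4794, 0.1773, 0.0837]
tool_rot: [97.3, 89.9, 169.4]
ft_force: [0.5, -0.3, 0.7]
gripper_width: 0.0007
target [0.4821 0.1774] 0.083 tool shift /500mm [ 0.001 -0.005  0.002]
target [0.4728 0.1745] 0.083 tool shift /500mm [ 0.001  0.011 -0.009]
target [0.4638 0.1698] 0.083 tool shift /500mm [ 0.001  0.025 -0.024]
target [0.4555 0.1635] 0.083 tool shift /500mm [ 0.001  0.037 -0.041]
target [0.4484 0.1555] 0.083 tool shift /500mm [ 0.001  0.046 -0.061]
target [0.4442 0.1497] 0.083 tool shift /500mm [ 0.001  0.05  -0.074]
```

```bash
python3 - <<'E'
from plan import *
import cv2
cv2.imwrite("pics/s4.png",cv2.resize(capture("scene")[0][190:370,240:480,::-1],None,fx=2.5,fy=2.5))
E
```

```text
(no output)
```

View pics/s4.png

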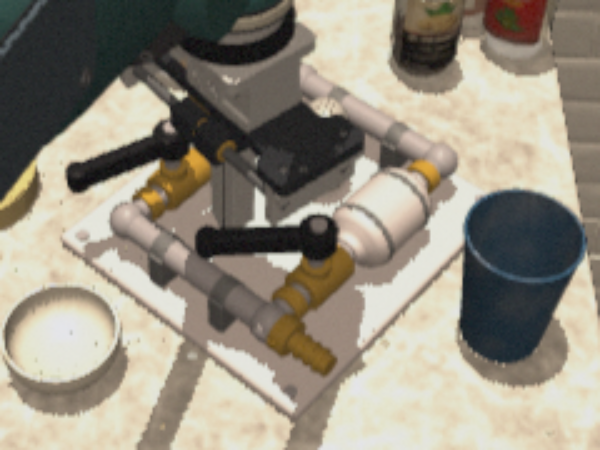

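The lever is turning: its tip is now at crop (205,240), with the finger behind it. I carry on.

```bash
python3 -m jog '0 0.009 -0.007 0 0 0;0 0.008 -0.008 0 0 0;0 0.008 -0.008 0 0 0;0 0.006 -0.008 0 0 0;0 0 0 0 0 0'
python3 -m jog '0 0.006 -0.009 0 0 0;0 0.005 -0.009 0 0 0;0 0.004 -0.008 0 0 0;0 0 0 0 0 0;0 0 0 0 0 0'
python3 - <<'E'
from plan import *
import cv2
for q in (.22,.15,.1,.06,.03):show(ctr(hF,.058,q,1),.083)
p,_=capture("scene")
cv2.imwrite("pics/s5.png",cv2.resize(p[190:370,240:480,::-1],None,fx=2.5,fy=2.5))
E
```

```text
time: 3.78
ee_pos: [0.4601, 0.1668, 0.0839]
tool_rot: [108.0, 89.9, -179.9]
ft_force: [0.4, 0.0, -0.6]
gripper_width: 0.0004
time: 4.2
ee_pos: [0.4492, 0.1567, 0.0837]
tool_rot: [122.6, 89.9, -165.3]
ft_force: [-0.5, 0.2, -0.4]
gripper_width: 0.0004
target [0.4484 0.1555] 0.083 tool shift /500mm [ 0.001  0.001 -0.003]
target [0.4458 0.1519] 0.083 tool shift /500mm [ 0.001  0.004 -0.011]
target [0.4442 0.1497] 0.083 tool shift /500mm [ 0.001  0.005 -0.016]
target [0.443  0.1479] 0.083 tool shift /500mm [ 0.001  0.006 -0.021]
target [0.4421 0.1464] 0.083 tool shift /500mm [ 0.002  0.007 -0.024]
```

View pics/s5.png

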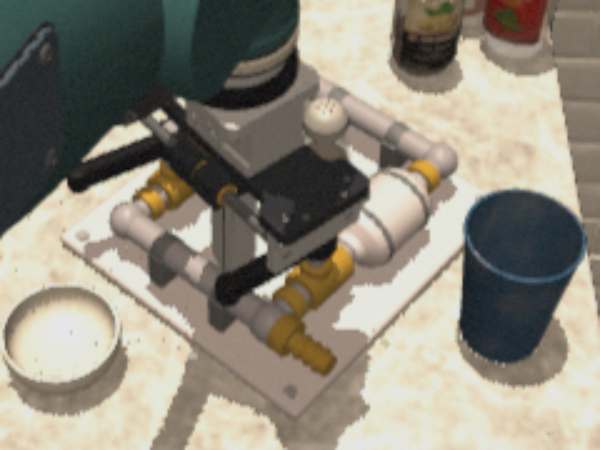

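```bash
python3 - <<'E'
from plan import *
# centreline end of lever top
for u,v,z in((226,296,.09),(229,285,.1)):
    p=ray("scene",240+u/2.5,190+v/2.5,z)[:2]-hF;print(p,np.linalg.norm(p),np.arctan2(p@Y,-p@X))
E
python3 -m jog '0 0.003 -0.007 0 0 0;0 0.002 -0.006 0 0 0;0 0 0 0 0 0;0 0 0 0 0 0;0 0 0 0 0 0'
python3 - <<'E'
from plan import *
import cv2
for q in (.1,.06,.03,0):show(ctr(hF,.058,q,1),.083)
print(get_state()["ft_force"])
p,_=capture("scene")
cv2.imwrite("pics/s6.png",cv2.resize(p[220:340,280:440,::-1],None,fx=4,fy=4))
E
```

```text
[-0.07444965  0.02366177] 0.07811932805226973 0.16772649024313585
[-0.07198061  0.02287855] 0.0755290448010725 0.1677453006197287
time: 4.67
ee_pos: [0.4457, 0.1516, 0.0839]
tool_rot: [131.1, 90.0, -156.8]
ft_force: [0.7, 0.6, 0.4]
gripper_width: 0.0007
target [0.4442 0.1497] 0.083 tool shift /500mm [ 0.002  0.002 -0.005]
target [0.443  0.1479] 0.083 tool shift /500mm [ 0.002  0.003 -0.009]
target [0.4421 0.1464] 0.083 tool shift /500mm [ 0.002  0.004 -0.012]
target [0.4413 0.145 ] 0.083 tool shift /500mm [ 0.002  0.004 -0.015]
[0.70495318 0.58998465 0.4036623 ]
```

View pics/s6.png

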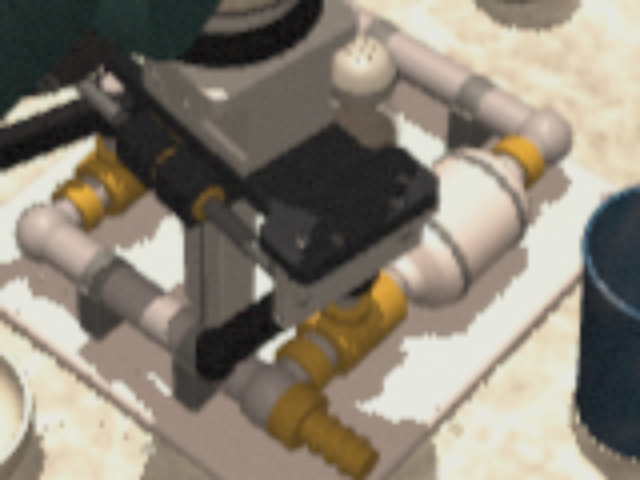

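```bash
python3 -m jog '0 0.002 -0.005 0 0 0;0 0.001 -0.004 0 0 0;0 0 0 0 0 0;0 0 0 0 0 0;0 0 0 0 0 0'
python3 - <<'E'
from plan import *
import cv2
for q in (.06,.03,0):show(ctr(hF,.058,q,1),.083)
print(get_state()["ft_force"])
p,_=capture("scene")
cv2.imwrite("pics/s7.png",cv2.resize(p[220:340,280:440,::-1],None,fx=4,fy=4))
E
```

```text
time: 5.13
ee_pos: [0.443, 0.1478, 0.0841]
tool_rot: [-51.6, 90.0, 20.5]
ft_force: [1.9, 1.7, -0.2]
gripper_width: 0.0006
target [0.443  0.1479] 0.083 tool shift /500mm [0.002 0.    0.   ]
target [0.4421 0.1464] 0.083 tool shift /500mm [ 0.002  0.001 -0.003]
target [0.4413 0.145 ] 0.083 tool shift /500mm [ 0.002  0.001 -0.006]
[ 1.85059285  1.65012474 -0.23804038]
```

View pics/s7.png

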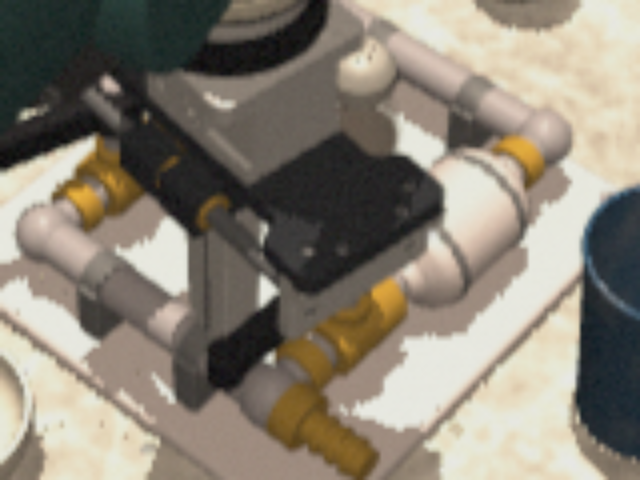

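```bash
python3 -m jog '0 0 0.012 0 0 0;0 0 0.02 0 0 0;0 0 0.03 0 0 0;0 0 0.03 0 0 0;0 0 0 0 0 0'
python3 - <<'E'
from plan import *
import cv2
show(ctr(hB,.058,.3,-1,.010),.083)
prev=ctr(hB,.058,.3,-1,.01)
for q in np.linspace(.3,1.5,9):
    c=ctr(hB,.058,q,-1);d=(c-prev)/.5;print("B",round(q,2),c.round(4),"dy,dz",(d@ty).round(4),(d@tz).round(4));prev=c
p,_=capture("scene")
cv2.imwrite("pics/s8.png",cv2.resize(p[210:360,240:440,::-1],None,fx=4,fy=4))
E
```

```text
time: 5.6
ee_pos: [0.4573, 0.1938, 0.0837]
tool_rot: [66.4, 89.9, 138.6]
ft_force: [0.0, -1.0, 0.3]
gripper_width: 0.0005
target [0.4512 0.2535] 0.083 tool shift /500mm [0.001 0.048 0.11 ]
B 0.3 [0.4555 0.2625] dy,dz -0.0025 0.0198
B 0.45 [0.4568 0.2709] dy,dz 0.0026 0.0167
B 0.6 [0.4594 0.2792] dy,dz 0.0001 0.0175
B 0.75 [0.4635 0.2874] dy,dz -0.0028 0.018
B 0.9 [0.469 0.295] dy,dz -0.0058 0.0179
B 1.05 [0.4759 0.3018] dy,dz -0.009 0.0172
B 1.2 [0.4841 0.3074] dy,dz -0.0121 0.0159
B 1.35 [0.4934 0.3117] dy,dz -0.015 0.0139
B 1.5 [0.5035 0.3144] dy,dz -0.0175 0.0113
```

View pics/s8.png

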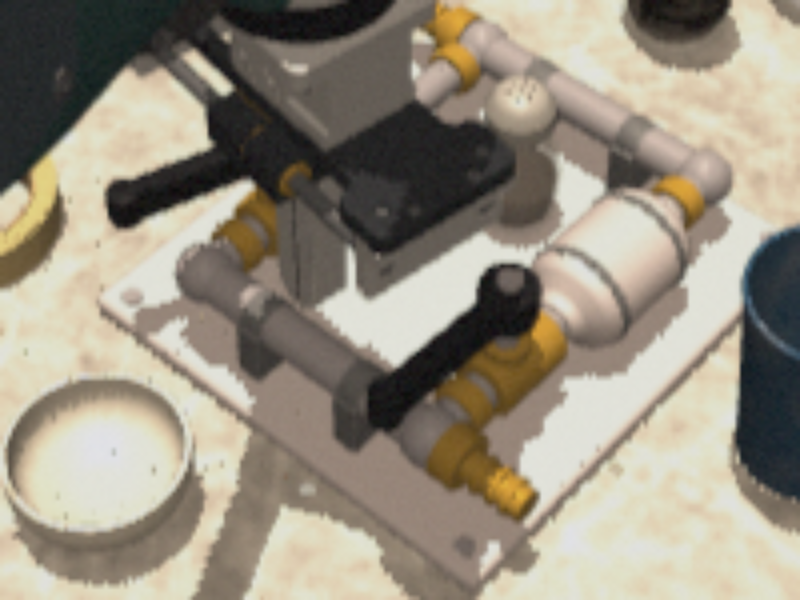

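```bash
python3 - <<'E'
from plan import *
a=ray("scene",240+512/4,210+280/4,.104)[:2];b=ray("scene",240+379/4,210+388/4,.1)[:2];b2=ray("scene",240+382/4,210+402/4,.09)[:2]
print(a,b,b2)
for v in(b-a,b2-a):print(np.linalg.norm(v),np.arctan2(v@Y,-v@X))
E
```

```text
[0.49866458 0.11471095] [0.42178519 0.13257495] [0.42267248 0.13162349]
0.07892757461196097 0.08831249170369276
0.07785134981365484 0.07898757354631057
```

The filter lever reads about 0.08 rad: in tolerance, but I'd like more margin. I'll go back and nudge it in 1 mm steps, watching the force.

```bash
python3 -m jog '0 0 -0.03 0 0 0;0 0 -0.03 0 0 0;0 0 -0.02 0 0 0;0 0 -0.012 0 0 0;0 0 0 0 0 0'
python3 -m jog '0 0 -0.002 0 0 0;0 0 0 0 0 0;0 0 0 0 0 0;0 0 0 0 0 0;0 0 0 0 0 0'
python3 -m jog '0 0 -0.002 0 0 0;0 0 0 0 0 0;0 0 0 0 0 0;0 0 0 0 0 0;0 0 0 0 0 0'
```

```text
time: 6.07
ee_pos: [0.4425, 0.147, 0.0839]
tool_rot: [105.2, 90.0, 177.2]
ft_force: [0.5, -0.6, -0.5]
gripper_width: 0.0006
time: 6.48
ee_pos: [0.4428, 0.1472, 0.084]
tool_rot: [-3.8, 90.0, 68.3]
ft_force: [0.3, -1.0, 0.0]
gripper_width: 0.0005
time: 6.9
ee_pos: [0.4425, 0.1463, 0.084]
tool_rot: [-3.5, 90.0, 68.6]
ft_force: [0.3, 2.2, -0.7]
gripper_width: 0.0007
```

```bash
python3 -m jog '0 0 -0.002 0 0 0;0 0 0 0 0 0;0 0 0 0 0 0;0 0 0 0 0 0;0 0 0 0 0 0'
python3 -m jog '0 0 -0.002 0 0 0;0 0 0 0 0 0;0 0 0 0 0 0;0 0 0 0 0 0;0 0 0 0 0 0'
```

```text
time: 7.32
ee_pos: [0.4422, 0.1454, 0.084]
tool_rot: [-8.2, 89.9, 63.9]
ft_force: [0.4, 4.4, -0.8]
gripper_width: 0.0005
time: 7.73
ee_pos: [0.4422, 0.1452, 0.0841]
tool_rot: [-6.9, 89.8, 65.2]
ft_force: [2.1, 6.1, -0.9]
gripper_width: 0.0003
```

The force climbs to 6 N and the finger no longer advances, so the lever is at its stop. I back off and go to the bypass lever.

```bash
python3 -m jog '0 0 0.02 0 0 0;0 0 0.04 0 0 0;0 0 0.04 0 0 0;0 0 0 0 0 0;0 0 0 0 0 0'
python3 - <<'E'
from plan import *
show(ctr(hB,.058,.3,-1,.010),.083)
E
```

```text
time: 8.15
ee_pos: [0.4569, 0.1914, 0.0837]
tool_rot: [169.5, 89.9, -118.3]
ft_force: [-0.2, -0.2, 0.4]
gripper_width: 0.0009
target [0.4512 0.2535] 0.083 tool shift /500mm [0.001 0.049 0.115]
```

```bash
python3 -m jog '0 0.012 0.029 0 0 0;0 0.012 0.029 0 0 0;0 0.012 0.029 0 0 0;0 0.012 0.028 0 0 0;0 0 0 0 0 0'
python3 -m jog '0 -0.002 0.01 0 0 0;0 0 0.01 0 0 0;0 0.002 0.008 0 0 0;0 0.001 0.008 0 0 0;0 0 0 0 0 0'
python3 - <<'E'
from plan import *
import cv2
for q in (.45,.6,.75,.9,1.05):show(ctr(hB,.058,q,-1),.083)
p,_=capture("scene")
cv2.imwrite("pics/s9.png",cv2.resize(p[190:370,200:440,::-1],None,fx=3,fy=3))
E
```

```text
time: 8.57
ee_pos: [0.4515, 0.2544, 0.0839]
tool_rot: [144.9, 90.0, -143.0]
ft_force: [-0.6, -1.4, 0.9]
gripper_width: 0.0007
time: 8.98
ee_pos: [0.4574, 0.2704, 0.0839]
tool_rot: [-161.8, 89.9, -89.7]
ft_force: [0.0, -1.6, -1.0]
gripper_width: 0.0004
target [0.4568 0.2709] 0.083 tool shift /500mm [0.002 0.002 0.001]
target [0.4594 0.2792] 0.083 tool shift /500mm [0.002 0.002 0.018]
target [0.4635 0.2874] 0.083 tool shift /500mm [ 0.002 -0.001  0.036]
target [0.469 0.295] 0.083 tool shift /500mm [ 0.002 -0.007  0.054]
target [0.4759 0.3018] 0.083 tool shift /500mm [ 0.002 -0.016  0.071]
```

View pics/s9.png

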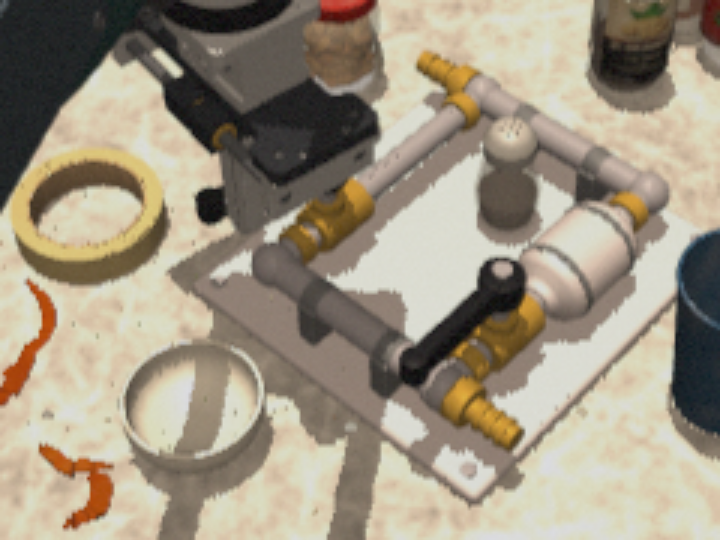

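The filter lever lies in line with its pipe (hub (503,280), tip (413,362)). The finger touches the bypass lever near its tip (210,205). I push on.

```bash
python3 -m jog '0 0.001 0.009 0 0 0;0 0.001 0.009 0 0 0;0 -0.001 0.009 0 0 0;0 -0.002 0.009 0 0 0;0 0 0 0 0 0'
python3 -m jog '0 -0.003 0.009 0 0 0;0 -0.003 0.009 0 0 0;0 -0.004 0.009 0 0 0;0 -0.005 0.009 0 0 0;0 0 0 0 0 0'
python3 - <<'E'
from plan import *
for q in (1.05,1.2,1.35,1.45,1.5,1.55):show(ctr(hB,.058,q,-1),.083)
E
```

```text
time: 9.45
ee_pos: [0.4632, 0.289, 0.0838]
tool_rot: [37.6, 89.9, 109.7]
ft_force: [-0.5, -0.6, 0.1]
gripper_width: 0.0003
time: 9.87
ee_pos: [0.4764, 0.3039, 0.0839]
tool_rot: [6.3, 89.9, 78.4]
ft_force: [-1.0, -1.8, -0.6]
gripper_width: 0.0004
target [0.4759 0.3018] 0.083 tool shift /500mm [ 0.002 -0.    -0.004]
target [0.4841 0.3074] 0.083 tool shift /500mm [ 0.002 -0.013  0.012]
target [0.4934 0.3117] 0.083 tool shift /500mm [ 0.002 -0.028  0.025]
target [0.5    0.3137] 0.083 tool shift /500mm [ 0.002 -0.039  0.033]
target [0.5035 0.3144] 0.083 tool shift /500mm [ 0.002 -0.045  0.037]
target [0.507  0.3149] 0.083 tool shift /500mm [ 0.002 -0.051  0.04 ]
```

```bash
python3 -m jog '0 -0.007 0.006 0 0 0;0 -0.007 0.006 0 0 0;0 -0.007 0.006 0 0 0;0 -0.007 0.006 0 0 0;0 0 0 0 0 0'
python3 -m jog '0 -0.006 0.005 0 0 0;0 -0.005 0.004 0 0 0;0 0 0 0 0 0;0 0 0 0 0 0;0 0 0 0 0 0'
python3 - <<'E'
from plan import *
import cv2
for q in (1.45,1.5,1.55,1.57):show(ctr(hB,.058,q,-1),.083)
p,_=capture("scene")
cv2.imwrite("pics/s10.png",cv2.resize(p[190:370,200:440,::-1],None,fx=3,fy=3))
E
```

```text
time: 10.28
ee_pos: [0.4938, 0.3102, 0.084]
tool_rot: [-43.2, 89.9, 28.8]
ft_force: [0.0, -0.7, -0.3]
gripper_width: 0.0002
time: 10.7
ee_pos: [0.4999, 0.313, 0.0843]
tool_rot: [-31.1, 89.9, 41.0]
ft_force: [-0.9, -0.5, -0.4]
gripper_width: 0.0003
target [0.5    0.3137] 0.083 tool shift /500mm [0.003 0.    0.002]
target [0.5035 0.3144] 0.083 tool shift /500mm [ 0.003 -0.006  0.005]
target [0.507  0.3149] 0.083 tool shift /500mm [ 0.003 -0.012  0.008]
target [0.5084 0.3151] 0.083 tool shift /500mm [ 0.003 -0.015  0.009]
```

View pics/s10.png

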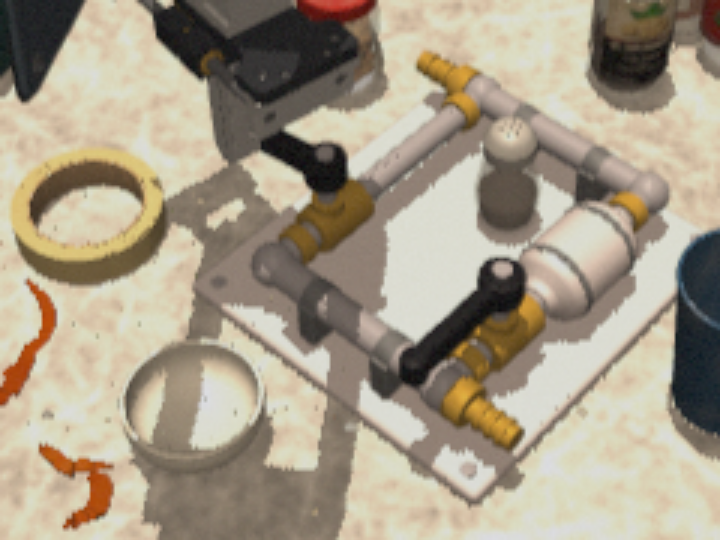

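The bypass lever is nearly square, with the model at about 1.45. I finish in small steps, watching the force.

```bash
python3 -m jog '0 -0.003 0.001 0 0 0;0 -0.003 0.001 0 0 0;0 0 0 0 0 0;0 0 0 0 0 0;0 0 0 0 0 0'
python3 -m jog '0 -0.002 0 0 0 0;0 0 0 0 0 0;0 0 0 0 0 0;0 0 0 0 0 0;0 0 0 0 0 0'
python3 -m jog '0 -0.002 0 0 0 0;0 0 0 0 0 0;0 0 0 0 0 0;0 0 0 0 0 0;0 0 0 0 0 0'
```

```text
time: 11.17
ee_pos: [0.5026, 0.3129, 0.0842]
tool_rot: [-3.0, 89.9, 69.0]
ft_force: [-1.5, 2.0, 0.5]
gripper_width: 0.0009
time: 11.58
ee_pos: [0.5035, 0.3123, 0.084]
tool_rot: [5.3, 90.0, 77.4]
ft_force: [-1.3, 1.9, 0.4]
gripper_width: 0.0004
time: 12.0
ee_pos: [0.5045, 0.3119, 0.0839]
tool_rot: [-1.5, 90.0, 70.6]
ft_force: [-1.5, 2.2, -0.4]
gripper_width: 0.0006
```

```bash
python3 -m jog '0 -0.002 0 0 0 0;0 0 0 0 0 0;0 0 0 0 0 0;0 0 0 0 0 0;0 0 0 0 0 0'
python3 -m jog '0 -0.002 0 0 0 0;0 0 0 0 0 0;0 0 0 0 0 0;0 0 0 0 0 0;0 0 0 0 0 0'
```

```text
time: 12.42
ee_pos: [0.5055, 0.3116, 0.0839]
tool_rot: [-98.9, 90.0, -26.8]
ft_force: [-1.1, 2.3, -0.1]
gripper_width: 0.0006
time: 12.83
ee_pos: [0.5064, 0.3113, 0.084]
tool_rot: [-110.7, 90.0, -38.6]
ft_force: [-2.4, 1.8, 0.2]
gripper_width: 0.0005
```

```bash
python3 -m jog '0 -0.002 0 0 0 0;0 0 0 0 0 0;0 0 0 0 0 0;0 0 0 0 0 0;0 0 0 0 0 0'
python3 - <<'E'
from plan import *
for q in (1.5,1.55,1.57):show(ctr(hB,.058,q,-1),.083)
E
```

```text
time: 13.25
ee_pos: [0.507, 0.3111, 0.0839]
tool_rot: [97.4, 90.0, 169.5]
ft_force: [-3.1, 2.6, -0.2]
gripper_width: 0.0006
target [0.5035 0.3144] 0.083 tool shift /500mm [0.002 0.009 0.004]
target [0.507  0.3149] 0.083 tool shift /500mm [0.002 0.002 0.007]
target [0.5084 0.3151] 0.083 tool shift /500mm [ 0.002 -0.     0.008]
```

```bash
python3 -m jog '0 0.02 0 0 0 0;0 0.03 0 0 0 0;-0.02 0.01 0 0 0 0;-0.05 0 0 0 0 0;-0.06 0 0 0 0 0'
python3 -m jog '-0.08 0 0 0 0 0;-0.05 0.03 0.01 0 0 0;0 0.06 0.05 0 0 0;0 0.06 0.05 0 0 0;0 0.06 0.05 0 0 0'
python3 -m jog '0 0.06 0.05 0 0 0;0 0.06 0.05 0 0 0;0 0.06 0.05 0 0 0;0 0 0 0 0 0;0 0 0 0 0 0'
python3 - <<'E'
from plan import *
import cv2
p,_=capture("top")
cv2.imwrite("pics/t11.png",cv2.resize(p[150:360,190:480,::-1],None,fx=2.75,fy=2.75,interpolation=cv2.INTER_CUBIC))
E
```

```text
time: 13.67
ee_pos: [0.4767, 0.3195, 0.1481]
tool_rot: [150.4, 89.7, -137.5]
ft_force: [0.1, 0.5, 0.2]
gripper_width: 0.0006
time: 14.08
ee_pos: [0.403, 0.4296, 0.2166]
tool_rot: [-43.8, 89.7, 28.1]
ft_force: [0.3, 0.7, -0.2]
gripper_width: 0.0002
time: 14.5
ee_pos: [0.3392, 0.529, 0.2146]
tool_rot: [-71.1, 89.9, 1.2]
ft_force: [0.3, -0.5, -0.8]
gripper_width: 0.0002
```

View pics/t11.png

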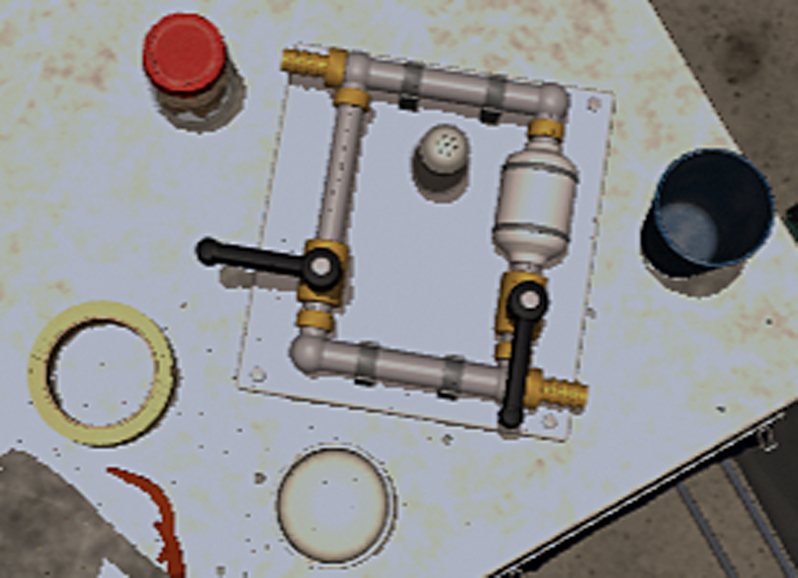

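```bash
python3 - <<'E'
from plan import *
g=lambda u,v:ray("top",190+u/2.75,150+v/2.75,.1)[:2]
for n,a,b in(("F",g(528,300),g(509,424)),("B",g(321,266),g(198,250))):
    v=b-a;print(n,np.linalg.norm(v),"q",np.arctan2(v@Y,-v@X))
s=get_state();print(s["qvel"],s["ft_force"])
sign_off()
E
```

```text
F 0.08357729985640983 q 0.010212046443705434
B 0.08254365852680676 q 1.54176960148069
[-2.37509714 -0.62136776  0.73075931  0.06135064 -0.05926125  0.07369925] [-0.04258737  0.00637246 -0.13695372]
the job is handed in; nothing more can be done
```

The filter is back on filtering. I pushed the cartridge (right) line's lever open first, then the bare (left) line's lever shut, and handed the job in at about 14.6 s; no verdict is reported.

- **Lever angles:** in the last top view I measured the filter lever at about 0.01 rad and the bypass lever at about 1.54 rad. Both are inside the limits (below 0.17 and above 1.4).
- **Forces:** the highest I read was about 6 N, with the filter lever at its stop, well under the 40 N limit. I only read the force at the end of each move. The bypass push ended at about 4 N, just short of or at its stop.
- **Bystanders:** the shaker, bowl, tumbler, jar and tape looked unmoved and upright in the picture. I compared them by eye and did not re-measure them.
- **Disagreement along the way:** after the first push the filter lever read 0.08 rad in the picture against 0.06 rad worked out from the finger's position. I went back and nudged it to the stop before touching the bypass lever.
- **Arm at hand-in:** the tool was well clear of everything. The first joint still read about 2 degrees/s as it settled.

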